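Press a tube cassette home in the corner of a locating plate and hold it there

TASK

Pick up the short four-tube cassette (not the long six-tube one), stand it upright on the aluminium locating plate and push it fully home into the corner, with a long side flat against the long steel fence and an end against the short steel fence; either way round will do. Finish holding it: end with the cassette still gripped and standing flat on the plate, pressed gently against both fences at once with something like 10 N on each, so that it can be checked in place. Leave the other things on the bench where they are.

Things in the scene. Friction and masses are not known exactly. Their poses are not given: they have to be found in the camera images.
- short_cassette: dark grey block-shaped tube cassette with four round openings in its top, empty, about 0.09 kg. Body 30 mm (its x) by 82 mm (its y) by 80 mm high; at each end a low foot, 24 mm wide and 8 mm high, makes it 92 mm long at the bottom. Origin: centre of the underside; z up. It has no front: a half turn is the same. Grip across the 30 mm width.
- long_cassette: the other cassette, similar but with six openings: 31 mm (x) by 133 mm (y) by 68 mm high. Origin: centre of the underside. To be left where it stands; it and the short cassette may have changed places.
- locating_plate: fixed aluminium base plate on the bench, 120 mm (its x) by 150 mm (its y), 10 mm thick, with two steel fences on it that form a corner at its +x, +y side. Origin: centre of its underside; z up. The inner face of the long fence is at x = +25 mm, that of the short fence at y = +55 mm (plate frame).
- long_fence: fixed dark steel bar on the plate, 12 mm thick (plate x), 85 mm long (plate y), 14 mm high above the plate; origin: centre of its underside, on the plate's top. Its inner face looks to the plate's -x. Fingers gripping the cassette must stay above its top (14 mm above the plate's top).
- short_fence: fixed dark steel bar on the plate, 45 mm long (plate x), 12 mm thick (plate y), 14 mm high above the plate; origin: centre of its underside, on the plate's top. Its inner face looks to the plate's -y. The corner between the two fences is left open.
- nest (a point): point on the plate's top (10 mm above the bench) where the centre of the short cassette's underside lies when it is home against both fences; axes as the plate's: +x is toward the long fence, +y toward the short fence. The cassette drags by friction (coefficient up to about 1) on plate and fences, so a push toward one fence may be partly borne by the plate or the other fence.
- beaker: white beaker, 65 mm across, 80 mm high, standing loose; bystander; origin: centre of its underside.
- marker: marker pen lying loose, 17 x 135 x 16 mm; bystander; origin: centre of its underside.
- vial: small vial with a yellow cap, 16 mm across, 40 mm high, standing loose; bystander; origin: centre of its underside.

How it is judged:
By the outcome, as a careful person would: the job done as asked, in the order asked, and still so for the second after the job is handed in, while the arm keeps its last pose, push and grip.
It also fails if it takes over 51 s, if anything falls off the work surface, if the arm or the gripper's body presses on something with over 40 N, if the wrist force passes 120 N, or if a joint passes its speed limit or range.

ROBOT

A 7-joint arm with a two-finger parallel gripper is mounted at the origin on a cart in front of the work surface, level with it; the furniture and walls round the work are solid. World frame = base frame: x ahead of the robot, y to its left, z up, the work surface at z = 0. Lengths are in m, angles in rad, forces in N, time in s.
With the tool pointing down it reaches from about 0.4 to 0.875 m from the base axis. Payload 19.3 kg.
Tool frame: the origin (TCP) lies midway between the tips of the shut fingers; the grasp point (between the pads) lies 19 mm behind it (bot.grip_point_offset is the distance from the TCP to the grasp point, in m); z points along the fingers, y is the direction in which the jaws open and shut (so a half turn about z gives the same grasp; the last joint's range is limited). The gripper opens to 85 mm and grips with 20 to 120 N. Pads are 22 mm wide; open, the fingers measure 114 mm over their backs; the gripper's body (76 mm by 85 mm) begins 54 mm behind the grasp point. The pads swing forward as they close: fully open they stand 13 mm farther back than shut.
Start: joints at [-1.408, 0.521, -0.036, 1.599, 0.021, 1.021, -0.113], TCP at [0.144, 0.608, 0.231] pointing down, gripper open.
Joint ranges: [-2.91, 2.91], [-0.3, 2.13], [-1.5, 1.42], [0.17, 2.43], [-1.26, 4.41], [0.16, 1.93], [-2.52, 2.52]. Speed limits (rad/s): [1.89, 1.89, 2.39, 2.39, 3.01, 3.01, 3.01].

INTERFACE

Orientations are given as [roll, pitch, yaw] about the fixed x, y, z axes, in that order (R = Rz(yaw) Ry(pitch) Rx(roll)).
In Python, from workcell import bot, viewer, workorder gives the robot as it stands.
- The arm moves only by the tool move_arm, never from a script. Its argument "plan" is a list of rows, each a list of 6 numbers: the shift along the tool's x, y, z scaled (see below), then the turn, a rotation vector about the tool's x, y, z scaled (see below). A call has 1 to 5 rows; each row shifts and turns the commanded pose from where the row before left it, along the tool's axes as they then stand; what a row does not reach is not made up. The controller multiplies each number of a shift by 0.025 m and each number of a turn by pi rad. A row lasts 1/10 s, in which the tool goes at most 50 mm and 8.59 degrees, less where a joint would pass 70% of its speed; a pose out of reach is approached as far as the arm can. A call with a number of a shift or a turn outside -1 to 1 is refused whole. A call with a gripper value outside its range is refused whole. "claw" is the closure, from -1 (fully open) to 1 (shut), so that 0 is half open, set as the call begins (left out, the last holds). The fingers move at their own pace and stop on an object; "force" is the grip in N (left out, the last holds). Time passes only in rows, so rows that do not move let the fingers close. It gives the time, the measured TCP pose, the force and the opening at its end, in the units of the state.
- bot.observe(): the state, without advancing time (a new reading comes with each control period).
- viewer.grab_frame(name): name is "scene" or "top"; returns the picture (420x560x3 uint8, red, green, blue); there is no depth.
- viewer.camera_info(name): a dict with "K" (3x3 intrinsics, pixels), "D" ([k1, k2, p1, p2, k3] as OpenCV has them; the pictures are not rectified), "R" (3x3) and "t" (3): a world point X has camera coordinates R X + t. Camera axes: x right, y down, z forward; pixel columns grow to the right and rows downward; lengths in m; the calibration is good to about 2 mm. A picture is of the moment at which its call begins. camera_info takes no time and is no camera call.
- workorder.job_done(): hands the job in, once; it reports no verdict.
The state is a dict: "clock": time; "qpos": joint angles; "qd": joint speeds; "joint_efforts": joint torques, N m; "position": TCP position; "tool_rot": TCP orientation; "force": force on the tool from outside, world axes, zero at the start; "moment": the same for the moment, N m; "grip_width": finger opening in m.
Only numpy, scipy, OpenCV 4.12 (cv2) and the standard library are available. Lean on these libraries where they do the work, as an engineer would, in place of code of your own. Each camera call takes 0.05 s, during which the arm holds its last target.

## Working session

There is one attempt and no reset: what is moved stays moved. The work goes in short steps, Python scripts to look and compute and a tool call to move; the robot and the scene stay as the last step left them, time stands still between calls to the robot, and variables do not carry over. Pictures are saved under pics/ and viewed, and the job is handed in when it is done.

Besides the shell and the picture viewer there is one more tool, called as name([rows], argument=value, ...), one row to a line, values as JSON. move_arm: Moves the arm, as the interface text tells. Shifts and turns lie within -1 to 1; 1 stands for 0.025 m of shift or pi rad of turn. Its arguments: {"type":"object","properties":{"plan":{"type":"array","items":{"type":"array","items":{"type":"number"}}},"claw":{"type":"number"},"force":{"type":"number"}},"required":["plan"]}

```bash
ls; mkdir -p pics; python3 - <<'E'
from workcell import bot, viewer, workorder
import cv2, numpy as np
print(bot.observe(), bot.grip_point_offset)
for n in ("scene","top"):
    im=viewer.grab_frame(n); cv2.imwrite(f"pics/{n}0.png",im[:,:,::-1])
    print(n,viewer.camera_info(n))
E
```

```text
pics
{'clock': 0.0, 'qpos': array([-1.40821962,  0.5220144 , -0.03630323,  1.60000478,  0.02119886,
        1.02113171, -0.11278059]), 'qd': array([-0.00118177, -0.00090427, -0.00076358,  0.00137446, -0.00081177,
        0.00043405, -0.00088508]), 'joint_efforts': array([-1.79675284e-03, -9.27109051e+01,  1.97895862e+00, -3.69929409e+01,
        1.76573783e-02,  8.31015495e-03,  3.89903960e-05]), 'position': array([0.14414544, 0.60779198, 0.23072693]), 'tool_rot': array([-3.14042328e+00,  9.63138962e-05,  2.90880384e+00]), 'force': array([-0.20531017,  0.87095325, -0.61025008]), 'moment': array([-0.00728116,  0.03222497, -0.06402781]), 'grip_width': 0.08538599608802491} 0.0187
scene {'K': array([[397.04307243,   0.        , 272.92451485],
       [  0.        , 397.04307243, 215.07758452],
       [  0.        ,   0.        ,   1.        ]]), 'D': array([-0.03656302,  0.        ,  0.        ,  0.        ,  0.        ]), 'R': array([[ 0.82361571, -0.56691215,  0.01636382],
       [-0.42834953, -0.64070303, -0.63719409],
       [ 0.37171741,  0.51779363, -0.77052964]]), 't': array([-0.46998793,  0.31075475,  0.73864864])}
top {'K': array([[452.93038824,   0.        , 283.66855654],
       [  0.        , 452.93038824, 210.97007636],
       [  0.        ,   0.        ,   1.        ]]), 'D': array([-0.04234604,  0.        ,  0.        ,  0.        ,  0.        ]), 'R': array([[ 0.00424122, -0.99998502, -0.00345897],
       [-0.99770056, -0.00399751, -0.06765803],
       [ 0.06764319,  0.00373796, -0.99770257]]), 't': array([0.07074627, 0.59707462, 1.41315051])}
```

View pics/scene0.png

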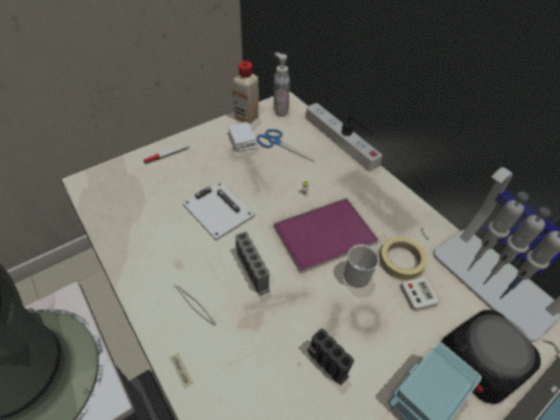

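View pics/top0.png

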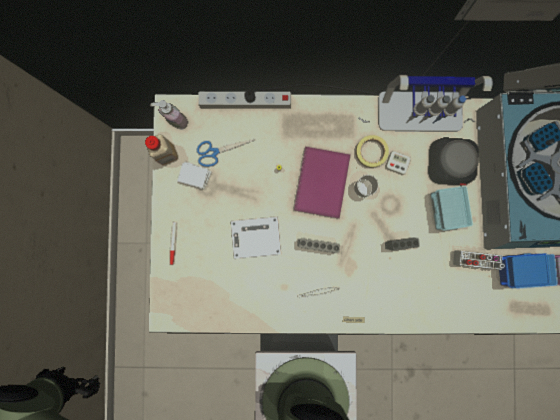

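The top view shows the four-tube cassette near (401,243), the six-tube one near (318,246), and the plate near (256,238). The long fence is on the plate's far side at about row 227 and the short fence on its left at about column 237. I'll zoom in next.

```bash
python3 - <<'E'
import cv2, numpy as np
t=cv2.imread("pics/top0.png"); s=cv2.imread("pics/scene0.png")
a=cv2.resize(t[210:265,225:290],None,fx=6,fy=6,interpolation=cv2.INTER_CUBIC)
b=cv2.resize(t[210:265,370:435],None,fx=6,fy=6,interpolation=cv2.INTER_CUBIC)
cv2.imwrite("pics/ztop.png",np.hstack([a,b]))
a=cv2.resize(s[170:250,175:265],None,fx=4,fy=4,interpolation=cv2.INTER_CUBIC)
b=cv2.resize(s[315:395,290:380],None,fx=4,fy=4,interpolation=cv2.INTER_CUBIC)
cv2.imwrite("pics/zscene.png",np.hstack([a,b]))
E
```

```text
(no output)
```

View pics/ztop.png

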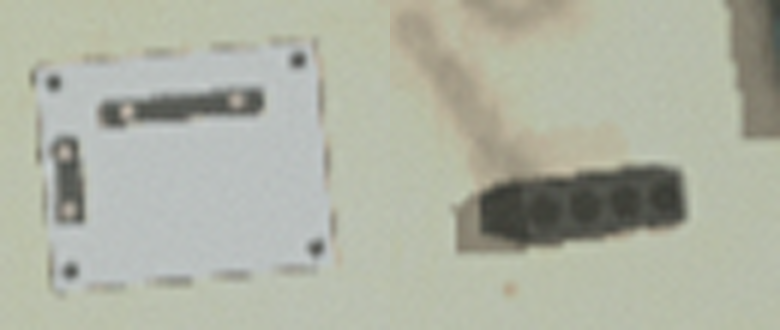

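View pics/zscene.png

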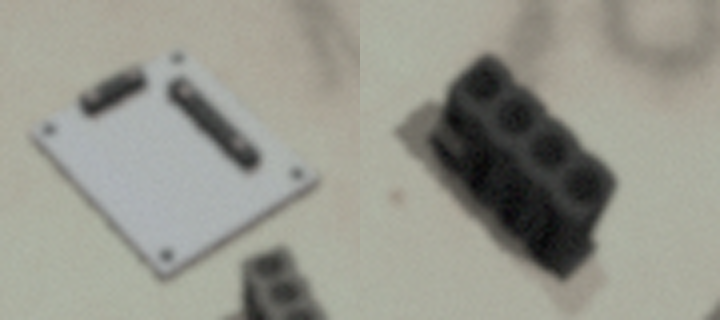

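```bash
cat > h.py <<'E'
import cv2, numpy as np, pickle
from workcell import bot, viewer, workorder
def plane(n,px,z):
    c=viewer.camera_info(n); K,D,R,t=[np.asarray(c[k],float) for k in("K","D","R","t")]
    p=cv2.undistortPoints(np.asarray(px,float).reshape(-1,1,2),K,D).reshape(-1,2)
    d=np.c_[p,np.ones(len(p))]@R; o=-R.T@t
    return o[:2]+d[:,:2]*((z-o[2])/d[:,2:])
def proj(n,X):
    c=viewer.camera_info(n); K,D,R,t=[np.asarray(c[k],float) for k in("K","D","R","t")]
    return cv2.projectPoints(np.asarray(X,float).reshape(-1,1,3),cv2.Rodrigues(R)[0],t,K,D)[0].reshape(-1,2)
def up(im,x0,y0,x1,y1,f=8):
    return cv2.resize(im[y0:y1,x0:x1],None,fx=f,fy=f,interpolation=cv2.INTER_CUBIC)
def topix(c,x0,y0,f=8): return (np.asarray(c,float).reshape(-1,2)+.5)/f-.5+[x0,y0]
E
python3 - <<'E'
from h import *
f=8
for n,bp,bc,path in (("top",(225,212,290,265),(370,225,435,260),"pics/top0.png"),("scene",(175,175,265,245),(295,320,370,390),"pics/scene0.png")):
    im=cv2.imread(path)
    u=up(im,*bp).astype(int); m=((u[...,0]-u[...,2])>-2).astype(np.uint8)*255
    g=u.mean(2); dark=((g<110)*255).astype(np.uint8)
    pm=cv2.morphologyEx(m|0,cv2.MORPH_CLOSE,np.ones((41,41)))
    pm=cv2.morphologyEx(pm,cv2.MORPH_OPEN,np.ones((25,25)))
    cv2.imwrite(f"pics/m_{n}.png",pm); cv2.imwrite(f"pics/d_{n}.png",dark)
    c=max(cv2.findContours(pm,0,1)[0],key=cv2.contourArea)
    w=plane(n,topix(c,bp[0],bp[1]),.010)
    r=cv2.minAreaRect((w*1000).astype(np.float32)); print(n,"plate",r)
    for c in cv2.findContours(dark,0,1)[0]:
        if cv2.contourArea(c)<60*f: continue
        w=plane(n,topix(c,bp[0],bp[1]),.024); print("  fence z24",cv2.minAreaRect((w*1000).astype(np.float32)))
    u=up(im,*bc).astype(int).mean(2); d=((u<85)*255).astype(np.uint8)
    c=max(cv2.findContours(d,0,1)[0],key=cv2.contourArea); cv2.imwrite(f"pics/c_{n}.png",d)
    w=plane(n,topix(c,bc[0],bc[1]),.080); print("  cass",cv2.minAreaRect((w*1000).astype(np.float32)))
E
python3 - <<'E'
import cv2,numpy as np
ims=[cv2.resize(cv2.imread(f"pics/{k}_{n}.png"),(260,260)) for n in("top","scene") for k in "mdc"]
cv2.imwrite("pics/masks.png",np.vstack([np.hstack(ims[:3]),np.hstack(ims[3:])]))
E
```

```text
top plate ((513.4945678710938, 162.95306396484375), (119.21944427490234, 148.92425537109375), 5.539247035980225)
  fence z24 ((505.4803466796875, 222.10264587402344), (42.499916076660156, 11.103606224060059), 4.87636661529541)
  fence z24 ((539.8280029296875, 200.4652557373047), (11.935462951660156, 8.691555976867676), 18.07748031616211)
  fence z24 ((544.6266479492188, 154.9108428955078), (10.944356918334961, 66.62275695800781), 5.144689083099365)
  cass ((494.2610168457031, -283.22052001953125), (30.36593246459961, 101.53257751464844), 6.16627311706543)
scene plate ((510.7813720703125, 161.75497436523438), (119.13978576660156, 152.9137725830078), 5.584086894989014)
  fence z24 ((511.1015625, 34.91172790527344), (35.46751022338867, 38.29039764404297), 56.152984619140625)
  fence z24 ((539.3775634765625, 157.13754272460938), (16.724536895751953, 90.90192413330078), 4.897736549377441)
  fence z24 ((500.1468811035156, 216.62135314941406), (46.93333053588867, 21.094491958618164), 7.682982921600342)
  cass ((479.8777770996094, -304.6925354003906), (56.59016799926758, 92.41028594970703), 6.656447410583496)
```

View pics/masks.png

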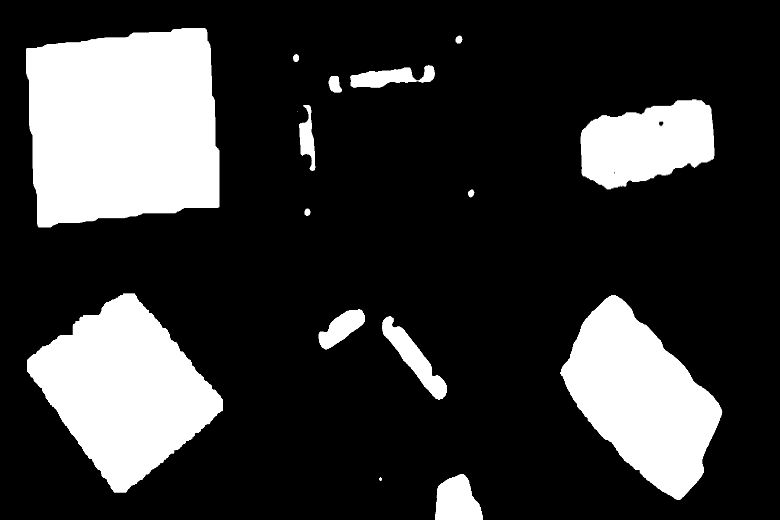

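```bash
python3 - <<'E'
from h import *
for n in("top","scene"):
    c=viewer.camera_info(n); print(n,"cam",-c["R"].T@c["t"])
a=np.radians(6.2); ax=np.array([np.cos(a),np.sin(a)]); ay=np.array([-np.sin(a),np.cos(a)])
for n,b in(("top",(370,225)),("scene",(295,320))):
    d=cv2.imread(f"pics/c_{n}.png",0); c=max(cv2.findContours(d,0,1)[0],key=cv2.contourArea)
    for z in(.08,.0):
        w=plane(n,topix(c,*b),z)*1000
        print(n,z,"x",(w@ax).min(),(w@ax).max(),"y",(w@ay).min(),(w@ay).max())
E
```

```text
top cam [0.49981162 0.06784971 1.45054551]
scene cam [ 0.24563253 -0.44980792  0.77485255]
top 0.08 x 445.61020324624263 475.98478525774306 y -385.7089743297719 -284.1737749531204
top 0.0 x 442.189332967694 474.3369072302952 y -409.00962314975095 -301.5477209252835
scene 0.08 x 415.8304607927045 472.65557309948997 y -401.08871325277767 -308.4404376812084
scene 0.0 x 441.1841689174552 504.5516893463735 y -392.7282153320081 -289.4131270434027
```

Both views agree to about 3 mm:

| Item | Position (mm) | Yaw |
|---|---|---|
| Plate | (512, 162.4) | 5.55° |
| Short cassette | (494, -295) | 6.2° |
| Nest | (521, 172), calculated | 5.55° (as plate) |

First I'll turn the tool.

move_arm([
  [0,0,0,0,0,0.0392],
  [0,0,0,0,0,0.0392],
  [0,0,0,0,0,0.0392],
  [0,0,0,0,0,0.0392],
  [0,0,0,0,0,0.0392],
], claw=-1, force=60)

```text
clock: 0.6
position: [0.1442, 0.6079, 0.2309]
tool_rot: [-3.141, 0.0, 2.288]
force: [-0.1, 0.1, -0.5]
grip_width: 0.0858
```

move_arm([
  [0,0,0,0,0,0.0392],
  [0,0,0,0,0,0.0392],
  [0,0,0,0,0,0.0392],
  [0,0,0,0,0,0.0392],
  [0,0,0,0,0,0.0392],
])

```text
clock: 1.1
position: [0.1441, 0.608, 0.231]
tool_rot: [-3.141, 0.001, 1.672]
force: [0.0, -0.1, 0.5]
grip_width: 0.0855
```

move_arm([
  [-0.7,0.95,0,0,0,0],
  [-0.75,0.95,0,0,0,0],
  [-0.75,0.95,0,0,0,0],
  [-0.75,0.95,0,0,0,0],
  [-0.75,0.95,0,0,0,0],
])

```text
clock: 1.6
position: [0.2729, 0.5279, 0.2311]
tool_rot: [-3.141, 0.0, 1.677]
force: [0.2, -0.4, 0.0]
grip_width: 0.0857
```

move_arm([
  [-0.75,0.95,0,0,0,0],
  [-0.75,0.95,0,0,0,0],
  [-0.8,0.95,0,0,0,0],
  [-0.8,0.95,0,0,0,0],
  [-0.8,0.95,0,0,0,0],
])

```text
clock: 2.1
position: [0.4014, 0.4435, 0.2311]
tool_rot: [-3.141, 0.0, 1.677]
force: [0.1, 0.0, 0.2]
grip_width: 0.0855
```

move_arm([
  [-0.9,0.8,0,0,0,0],
  [-0.9,0.6,0,0,0,0],
  [-1,0.2,0,0,0,0],
  [-1,0,0,0,0,0],
  [-1,0,0,0,0,0],
])

```text
clock: 2.6
position: [0.4531, 0.3281, 0.231]
tool_rot: [-3.141, 0.0, 1.677]
force: [-0.1, 0.6, -0.5]
grip_width: 0.0854
```

move_arm([
  [-1,0,0,0,0,0],
  [-1,0,0,0,0,0],
  [-1,0,0,0,0,0],
  [-1,0,0,0,0,0],
  [-1,0,0,0,0,0],
])

```text
clock: 3.1
position: [0.4662, 0.204, 0.2312]
tool_rot: [-3.141, 0.0, 1.677]
force: [1.0, -0.4, -0.1]
grip_width: 0.0855
```

move_arm([
  [-1,0,0,0,0,0],
  [-1,0,0,0,0,0],
  [-1,0,0,0,0,0],
  [-1,0,0,0,0,0],
  [-1,0,0,0,0,0],
])

```text
clock: 3.6
position: [0.4795, 0.0798, 0.2312]
tool_rot: [-3.141, 0.0, 1.677]
force: [0.7, -0.4, -0.0]
grip_width: 0.0852
```

move_arm([
  [-1,0,0,0,0,0],
  [-1,0,0,0,0,0],
  [-1,0,0,0,0,0],
  [-1,0,0,0,0,0],
  [-1,0,0,0,0,0],
])

```text
clock: 4.1
position: [0.4928, -0.0445, 0.2312]
tool_rot: [-3.141, -0.0, 1.677]
force: [0.3, 0.6, 0.3]
grip_width: 0.0853
```

move_arm([
  [-1,0,0,0,0,0],
  [-1,0,0,0,0,0],
  [-1,0,0,0,0,0],
  [-1,0,0,0,0,0],
  [-1,0,0,0,0,0],
])

```text
clock: 4.6
position: [0.5061, -0.1688, 0.2311]
tool_rot: [-3.141, -0.0, 1.677]
force: [0.4, 0.3, 0.3]
grip_width: 0.0855
```

move_arm([
  [-1,-0.25,0,0,0,0],
  [-1,-0.25,0,0,0,0],
  [-1,-0.25,0,0,0,0],
  [-1,-0.2,0,0,0,0],
  [-0.95,-0.1,0,0,0,0],
])

```text
clock: 5.1
position: [0.4927, -0.2947, 0.2311]
tool_rot: [-3.141, -0.0, 1.677]
force: [0.2, 0.4, 0.2]
grip_width: 0.0855
```

move_arm([
  [0,0,1,0,0,0],
  [0,0,1,0,0,0],
  [0,0,1,0,0,0],
  [0,0,0.5,0,0,0],
  [0,0,0,0,0,0],
])

```text
clock: 5.6
position: [0.4925, -0.2933, 0.1425]
tool_rot: [-3.139, -0.001, 1.677]
force: [-0.5, 1.1, 0.6]
grip_width: 0.0854
```

```bash
python3 - <<'E'
from h import *
s=viewer.grab_frame("scene")[:,:,::-1]; t=viewer.grab_frame("top")[:,:,::-1]
a=up(s,270,270,400,400,3); b=up(t,360,200,450,290,4); 
cv2.imwrite("pics/pre.png",np.hstack([a,cv2.resize(b,(390,390))]))
o=bot.observe(); print(o["position"],o["tool_rot"],o["qpos"])
E
```

```text
[ 0.49349566 -0.29389797  0.14450766] [3.14123865e+00 3.89806042e-04 1.67714726e+00] [ 0.14921871  0.58742732  0.40763915  1.83149359 -0.31551786  0.78620606
  0.8271795 ]
```

View pics/pre.png

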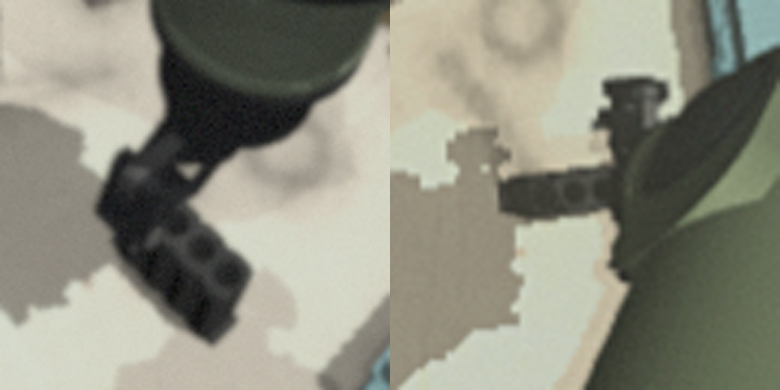

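Both views show the open fingers straddling the cassette near its middle, so I'll lower and grip.

move_arm([
  [0,0,0.8,0,0,0],
  [0,0,0.8,0,0,0],
  [0,0,0.8,0,0,0],
  [0,0,0.7,0,0,0],
  [0,0,0.6,0,0,0],
])

```text
clock: 6.2
position: [0.4939, -0.2938, 0.0516]
tool_rot: [3.14, 0.001, 1.677]
force: [-0.7, -1.0, 0.0]
grip_width: 0.0854
```

move_arm([
  [0,0,0.5,0,0,0],
  [0,0,0.3,0,0,0],
  [0,0,0.2,0,0,0],
  [0,0,0.1,0,0,0],
  [0,0,0,0,0,0],
])

```text
clock: 6.7
position: [0.4933, -0.2937, 0.0239]
tool_rot: [3.141, 0.0, 1.677]
force: [0.1, -0.2, -1.0]
grip_width: 0.0849
```

move_arm([
  [0,0,0,0,0,0],
  [0,0,0,0,0,0],
  [0,0,0,0,0,0],
  [0,0,0,0,0,0],
  [0,0,0,0,0,0],
], claw=1, force=60)

```text
clock: 7.2
position: [0.4934, -0.2937, 0.0241]
tool_rot: [3.141, 0.0, 1.677]
force: [-0.3, 1.5, 5.5]
grip_width: 0.0295
```

move_arm([
  [0,0,0,0,0,0],
  [0,0,0,0,0,0],
  [0,0,0,0,0,0],
  [0,0,0,0,0,0],
  [0,0,0,0,0,0],
])

```text
clock: 7.7
position: [0.4934, -0.2937, 0.0241]
tool_rot: [3.141, 0.0, 1.677]
force: [-0.5, 1.4, 5.5]
grip_width: 0.0296
```

Gripped at 29.6 mm. Now I'll lift and carry it.

move_arm([
  [0,0,-0.4,0,0,0],
  [0,0,-0.8,0,0,0],
  [0,0,-0.9,0,0,0],
  [0,0,-0.9,0,0,0],
  [0,0,-0.9,0,0,0],
])

```text
clock: 8.2
position: [0.4931, -0.2936, 0.1228]
tool_rot: [3.141, 0.0, 1.677]
force: [-0.7, -0.0, -0.9]
grip_width: 0.0291
```

move_arm([
  [0,0,-0.7,0,0,0],
  [0,0,-0.3,0,0,0],
  [0.2,0,0,0,0,0],
  [0.5,0.1,0,0,0,0],
  [0.8,0.1,0,0,0,0],
])

```text
clock: 8.7
position: [0.4937, -0.2551, 0.1454]
tool_rot: [-3.14, -0.0, 1.676]
force: [-1.0, 1.0, -1.7]
grip_width: 0.0295
```

```bash
python3 - <<'E'
from h import *
s=viewer.grab_frame("scene")[:,:,::-1]
cv2.imwrite("pics/lift.png",s)
o=bot.observe(); print(o["position"],o["force"],o["grip_width"])
E
```

```text
[ 0.49414536 -0.25093925  0.14497976] [ 2.23982432  3.14696712 -1.69739276] 0.02977554406545533
```

View pics/lift.png

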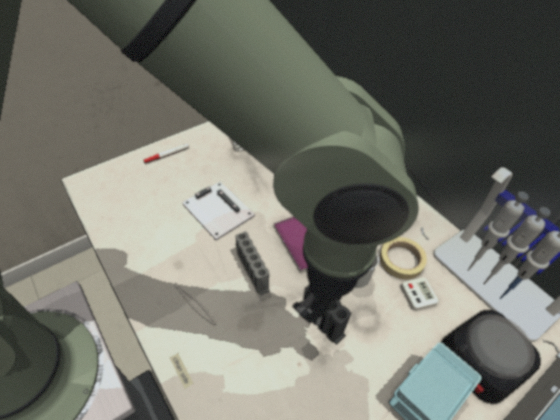

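The picture shows the cassette lifted at about (335,320), with the long cassette untouched at (252,262). Next I'll carry it to the plate.

move_arm([
  [0.5,0.1,0,0,0,0],
  [0.8,0.1,0,0,0,0],
  [0.95,0.15,0,0,0,0],
  [1,0.15,0,0,0,0],
  [1,0.15,0,0,0,0],
])

```text
clock: 9.25
position: [0.4987, -0.1466, 0.1457]
tool_rot: [-3.141, -0.0, 1.677]
force: [1.2, -0.3, -0.9]
grip_width: 0.0298
```

move_arm([
  [1,0.15,0,0,0,0],
  [1,0.15,0,0,0,0],
  [1,0.15,0,0,0,0],
  [1,0.15,0,0,0,0],
  [1,0.15,0,0,0,0],
])

```text
clock: 9.75
position: [0.5039, -0.0204, 0.1458]
tool_rot: [-3.141, -0.0, 1.677]
force: [0.5, -0.7, -1.4]
grip_width: 0.0289
```

move_arm([
  [1,0.15,0,0,0,0],
  [1,0.15,0,0,0,0],
  [1,0.15,0,0,0,0],
  [1,0.15,0,0,0,0],
  [1,0.15,0,0,0,0],
])

```text
clock: 10.25
position: [0.5091, 0.1058, 0.1458]
tool_rot: [-3.141, 0.0, 1.678]
force: [-0.4, 0.1, -0.3]
grip_width: 0.0295
```

move_arm([
  [0.9,0.1,0,0,0,0.0033],
  [0.6,0,0,0,0,0],
  [0.3,0,0,0,0,0],
  [0,0,0,0,0,0],
  [0,0,0,0,0,0],
])

```text
clock: 10.75
position: [0.5077, 0.1483, 0.1463]
tool_rot: [-3.141, 0.0, 1.666]
force: [-0.4, -0.3, -1.7]
grip_width: 0.0293
```

```bash
python3 - <<'E'
from h import *
s=viewer.grab_frame("scene")[:,:,::-1];t=viewer.grab_frame("top")[:,:,::-1]
a=up(s,155,140,285,270,3); b=up(t,215,185,305,275,4); 
cv2.imwrite("pics/over.png",np.hstack([a,cv2.resize(b,(390,390))]))
cv2.imwrite("pics/over_s.png",s)
o=bot.observe(); print(o["position"],o["tool_rot"],o["force"],o["moment"],o["qpos"])
E
```

```text
[0.50786908 0.14806753 0.1463602 ] [3.14153741e+00 3.14783416e-04 1.66557946e+00] [-0.67598419  0.17797961 -1.09116032] [-0.0299537  -0.02133714 -0.00574267] [-0.71333255  0.52577411  0.43462211  1.94835248 -0.32023443  0.73466305
  0.00458411]
```

View pics/over.png

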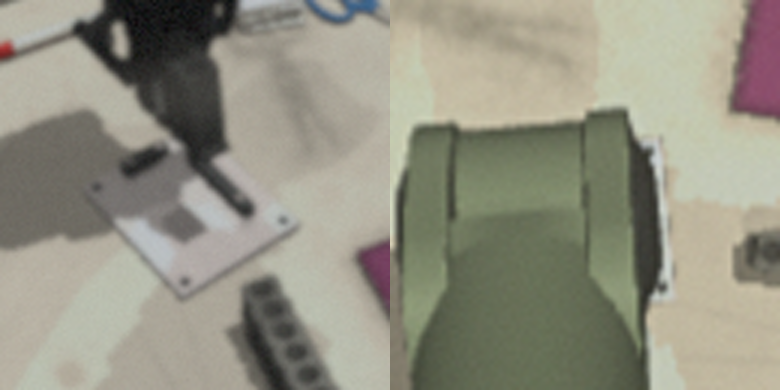

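The cassette is above the plate, about 16 mm short of the long fence and 23 mm short of the short one. Lowering now.

move_arm([
  [0,0,0.6,0,0,0],
  [0,0,0.9,0,0,0],
  [0,0,0.9,0,0,0],
  [0,0,0.9,0,0,0],
  [0,0,0.6,0,0,0],
])

```text
clock: 11.35
position: [0.5075, 0.1481, 0.0475]
tool_rot: [-3.141, 0.001, 1.666]
force: [0.3, -0.5, -1.3]
grip_width: 0.0294
```

move_arm([
  [0,0,0.3,0,0,0],
  [0,0,0.15,0,0,0],
  [0,0,0,0,0,0],
  [0,0,0,0,0,0],
])

```text
clock: 11.75
position: [0.5081, 0.1491, 0.0382]
tool_rot: [3.141, -0.0, 1.667]
force: [0.0, 0.2, -1.5]
grip_width: 0.0293
```

move_arm([
  [0,0,0.06,0,0,0],
  [0,0,0.04,0,0,0],
  [0,0,0,0,0,0],
])

```text
clock: 12.05
position: [0.5078, 0.1492, 0.0351]
tool_rot: [3.141, -0.0, 1.667]
force: [-0.3, -0.3, -1.2]
grip_width: 0.0294
```

move_arm([
  [0,0,0.02,0,0,0],
  [0,0,0.02,0,0,0],
  [0,0,0,0,0,0],
])

```text
clock: 12.35
position: [0.5078, 0.1492, 0.0341]
tool_rot: [3.142, -0.0, 1.667]
force: [-1.2, 0.1, 2.7]
grip_width: 0.0293
```

move_arm([
  [0,0,0.01,0,0,0],
  [0,0,0.01,0,0,0],
  [0,0,0,0,0,0],
])

```text
clock: 12.65
position: [0.5078, 0.1492, 0.0341]
tool_rot: [3.141, -0.0, 1.667]
force: [-5.1, -0.8, 16.2]
grip_width: 0.0294
```

move_arm([
  [0,0,-0.018,0,0,0],
  [0.2,0.15,0,0,0,0],
  [0.25,0.2,0,0,0,0],
  [0.2,0.1,0,0,0,0],
  [0,0,0,0,0,0],
])

```text
clock: 13.15
position: [0.5183, 0.1676, 0.0341]
tool_rot: [3.14, -0.0, 1.668]
force: [2.2, 1.2, 3.8]
grip_width: 0.0298
```

move_arm([
  [0,0.04,0,0,0,0],
  [0,0.04,0,0,0,0],
  [0,0,0,0,0,0],
])

```text
clock: 13.45
position: [0.5185, 0.1676, 0.0341]
tool_rot: [-3.139, -0.001, 1.668]
force: [-8.9, 1.7, 16.1]
grip_width: 0.0294
```

move_arm([
  [0.04,0,0,0,0,0],
  [0.04,0,0,0,0,0],
  [0,0,0,0,0,0],
])

```text
clock: 13.75
position: [0.5192, 0.1686, 0.0341]
tool_rot: [-3.141, 0.0, 1.667]
force: [-2.3, -3.9, 10.4]
grip_width: 0.0293
```

move_arm([
  [0,0,-0.01,0,0,0],
  [0,0,0,0,0,0],
])

```text
clock: 13.95
position: [0.5193, 0.169, 0.0341]
tool_rot: [3.142, -0.0, 1.667]
force: [-0.9, -0.1, 0.6]
grip_width: 0.0295
```

```bash
python3 - <<'E'
from h import *
o=bot.observe(); print(o["position"],o["tool_rot"],o["force"],o["moment"])
s=viewer.grab_frame("scene")[:,:,::-1]
cv2.imwrite("pics/p1.png",up(s,165,150,265,250,6))
E
```

```text
[0.5193303  0.16898799 0.03413233] [ 3.14158070e+00 -5.68532540e-05  1.66717725e+00] [-0.85716774 -0.14660815  0.58987031] [0.14095337 0.08648864 0.04931059]
```

View pics/p1.png

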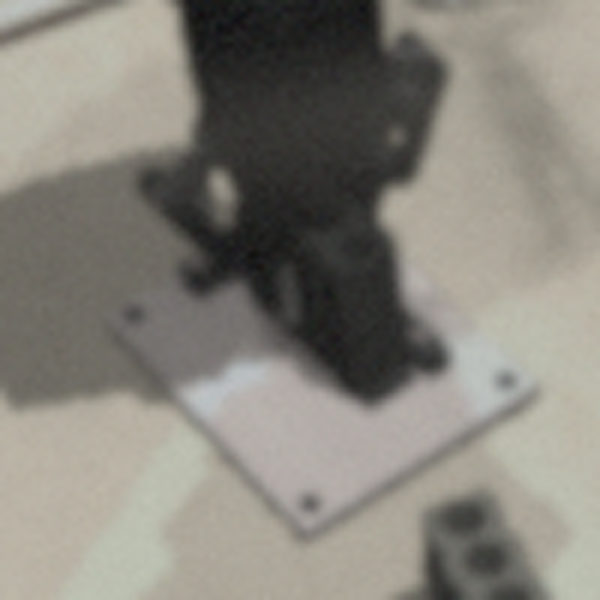

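The cassette is on the plate beside both fences: its near corner is at (375,400) and the end of the long fence at (430,350) in this crop. I'll keep nudging it in with little vertical load.

move_arm([
  [0,0.04,0,0,0,0],
  [0,0,0,0,0,0],
  [0,0,0,0,0,0],
])

```text
clock: 14.3
position: [0.5203, 0.1687, 0.0342]
tool_rot: [3.141, 0.0, 1.667]
force: [0.2, 0.1, -1.2]
grip_width: 0.0295
```

move_arm([
  [0.04,0,0,0,0,0],
  [0.04,0,0,0,0,0],
  [0,0,0,0,0,0],
  [0,0,0,0,0,0],
])

```text
clock: 14.7
position: [0.52, 0.1707, 0.0342]
tool_rot: [-3.142, 0.0, 1.667]
force: [0.6, 0.0, -1.8]
grip_width: 0.0296
```

move_arm([
  [0,0.04,0,0,0,0],
  [0,0,0,0,0,0],
  [0,0,0,0,0,0],
])

```text
clock: 15.0
position: [0.5209, 0.1707, 0.0342]
tool_rot: [-3.141, 0.0, 1.667]
force: [-2.1, 0.9, -0.9]
grip_width: 0.0291
```

move_arm([
  [0,0.04,0,0,0,0],
  [0,0,0,0,0,0],
  [0,0,0,0,0,0],
])

```text
clock: 15.3
position: [0.521, 0.1708, 0.0342]
tool_rot: [-3.139, -0.0, 1.667]
force: [-8.0, -0.5, 5.4]
grip_width: 0.0293
```

Contact on the long fence came where predicted. Next is the short fence, with the side load eased.

move_arm([
  [0,-0.03,0,0,0,0],
  [0.04,0,0,0,0,0],
  [0,0,0,0,0,0],
  [0,0,0,0,0,0],
])

```text
clock: 15.7
position: [0.5209, 0.1714, 0.0342]
tool_rot: [-3.141, 0.0, 1.666]
force: [-3.4, -3.0, 2.8]
grip_width: 0.0292
```

move_arm([
  [0.04,0,0,0,0,0],
  [0,0,0,0,0,0],
  [0,0,0,0,0,0],
])

```text
clock: 16.0
position: [0.5208, 0.1722, 0.0342]
tool_rot: [-3.141, 0.001, 1.666]
force: [-4.0, -3.8, 1.2]
grip_width: 0.0295
```

move_arm([
  [0.04,0,0,0,0,0],
  [0,0,0,0,0,0],
  [0,0,0,0,0,0],
])

```text
clock: 16.3
position: [0.5207, 0.1731, 0.0342]
tool_rot: [-3.141, 0.001, 1.666]
force: [-4.4, -4.8, 2.0]
grip_width: 0.0293
```

move_arm([
  [0.04,0,0,0,0,0],
  [0,0,0,0,0,0],
  [0,0,0,0,0,0],
])

```text
clock: 16.6
position: [0.5206, 0.1741, 0.0342]
tool_rot: [-3.141, 0.001, 1.666]
force: [-3.2, -3.9, 2.0]
grip_width: 0.0292
```

```bash
python3 - <<'E'
from h import *
o=bot.observe(); print(o["position"],o["tool_rot"],o["force"],o["moment"])
E
```

```text
[0.52063879 0.17411877 0.03421919] [-3.14092523e+00  6.76047616e-04  1.66618985e+00] [-3.23284042 -3.85370243  2.04123232] [-0.94533251  0.94274297 -0.26444308]
```

move_arm([
  [0.04,0,0,0,0,0],
  [0,0,0,0,0,0],
  [0,0,0,0,0,0],
])

```text
clock: 16.9
position: [0.5206, 0.1747, 0.0342]
tool_rot: [-3.141, 0.001, 1.666]
force: [-4.1, -7.0, 3.3]
grip_width: 0.0293
```

move_arm([
  [0.03,0,0,0,0,0],
  [0,0,0,0,0,0],
  [0,0,0,0,0,0],
])

```text
clock: 17.2
position: [0.5206, 0.1747, 0.0343]
tool_rot: [-3.141, 0.002, 1.665]
force: [-3.5, -9.8, 4.8]
grip_width: 0.0293
```

It stopped at the short fence (y force -10 N, no further travel). I'll now load the long fence and watch the yaw moment to see whether the side sits flat.

move_arm([
  [0,0.03,0,0,0,0],
  [0,0,0,0,0,0],
  [0,0,0,0,0,0],
  [0,0,0,0,0,0],
])

```text
clock: 17.6
position: [0.5206, 0.1747, 0.0343]
tool_rot: [-3.14, 0.002, 1.665]
force: [-8.5, -11.4, 10.6]
grip_width: 0.0297
```

```bash
python3 - <<'E'
from h import *
o=bot.observe(); print(o["position"],o["tool_rot"],o["force"],o["moment"])
E
```

```text
[0.52064495 0.17471104 0.03426744] [-3.13950516e+00  1.77330564e-03  1.66542144e+00] [ -8.46014445 -11.41675619  10.5668874 ] [-2.33074684  1.90360462 -0.16844887]
```

move_arm([
  [0,0,0,-0.0007,0.0006,0.001],
  [0,0,0,0,0,0],
  [0,0,0,0,0,0],
  [0,0,0,0,0,0],
])

```text
clock: 18.0
position: [0.5206, 0.1747, 0.0342]
tool_rot: [3.142, 0.0, 1.663]
force: [-7.6, -10.8, 8.4]
grip_width: 0.0292
```

```bash
python3 - <<'E'
from h import *
o=bot.observe(); print(o["position"],o["tool_rot"],o["force"],o["moment"])
E
```

```text
[0.52060763 0.1746554  0.0341801 ] [3.14157409e+00 8.52714401e-05 1.66278357e+00] [ -7.59517695 -10.8249246    8.43822605] [-2.44902223  1.87886686  0.19017446]
```

move_arm([
  [0,0,-0.007,0,0,-0.0005],
  [0,0,0,0,0,0],
  [0.02,0.01,0,0,0,0],
  [0,0,0,0,0,0],
  [0,0,0,0,0,0],
])

```text
clock: 18.5
position: [0.5206, 0.1747, 0.0342]
tool_rot: [-3.141, 0.001, 1.664]
force: [-7.4, -13.5, 7.0]
grip_width: 0.0295
```

```bash
python3 - <<'E'
from h import *
o=bot.observe(); print(o["position"],o["tool_rot"],o["force"],o["moment"])
E
```

```text
[0.52062329 0.17471938 0.03423151] [-3.14113553e+00  5.63651160e-04  1.66384555e+00] [ -7.35078192 -13.47413967   6.95561598] [-2.89737173  1.98756136  0.08579805]
```

move_arm([
  [0,0.014,-0.005,0,0,0],
  [0,0,0,0,0,0],
  [0,0,0,0,0,0],
  [0,0,0,0,0,0],
])

```text
clock: 18.9
position: [0.5207, 0.1747, 0.0342]
tool_rot: [-3.141, 0.001, 1.664]
force: [-9.1, -13.9, 7.0]
grip_width: 0.0293
```

```bash
python3 - <<'E'
from h import *
o=bot.observe(); print(o["position"],o["tool_rot"],o["force"],o["moment"],o["grip_width"])
s=viewer.grab_frame("scene")[:,:,::-1];t=viewer.grab_frame("top")[:,:,::-1]
cv2.imwrite("pics/fin.png",up(s,165,150,265,250,6)); cv2.imwrite("pics/fin_s.png",s)
# expected corner pixels of the nest underside vs seen
a=np.radians(5.5);R=np.array([[np.cos(a),-np.sin(a)],[np.sin(a),np.cos(a)]])
P=np.array([[-15,-41],[15,-41],[-15,41]])/1000
for c in((.5122,.1624),(.5108,.1618)):
  w=P@R.T+np.array(c)+R@[.010,.009]
  print((proj("scene",np.c_[w,[.018]*3])-[165,150])*6)
E
```

```text
[0.52068747 0.17473752 0.03423884] [-3.14052800e+00  5.96676853e-04  1.66386650e+00] [ -9.07251717 -13.85394099   7.04189059] [-2.86778587  2.30446345  0.04490625] 0.029335483637105364
[[348.91468619 384.08222201]
 [407.63305147 349.11791949]
 [237.68688632 270.3188675 ]]
[[346.69124536 386.4653345 ]
 [405.4853362  351.44222703]
 [235.46076766 272.51700886]]
```

View pics/fin.png

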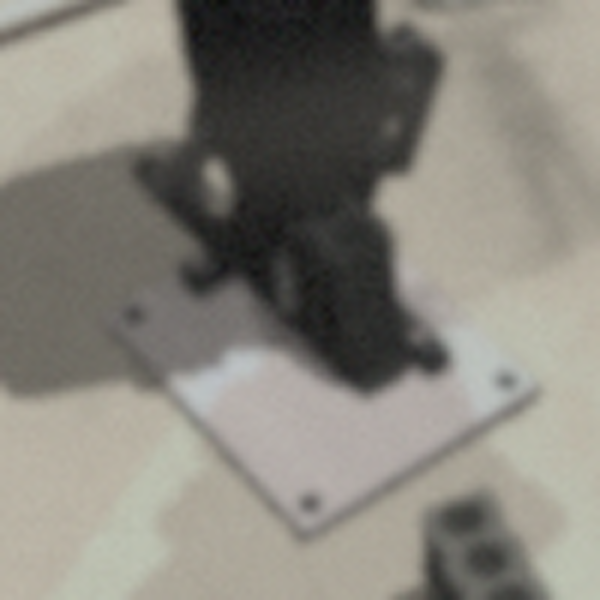

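View pics/fin_s.png

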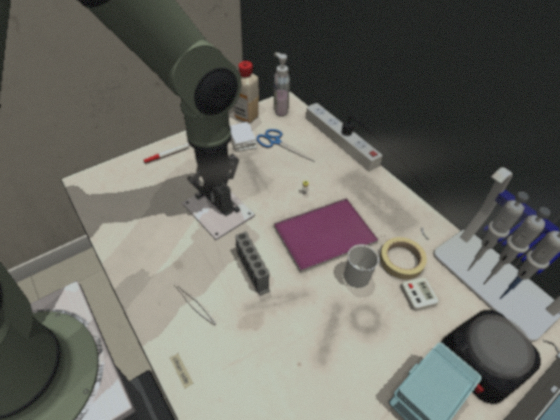

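move_arm([
  [0,0,0,0,0,0],
  [0,0,0,0,0,0],
  [0,0,0,0,0,0],
  [0,0,0,0,0,0],
  [0,0,0,0,0,0],
])

```text
clock: 19.5
position: [0.5207, 0.1747, 0.0342]
tool_rot: [-3.14, 0.001, 1.664]
force: [-9.8, -13.2, 6.7]
grip_width: 0.0296
```

```bash
python3 - <<'E'
from h import *
o=bot.observe(); print(o["clock"],o["position"],o["tool_rot"],o["force"],o["moment"],o["grip_width"])
a=np.radians(5.4); f=o["force"]; fx=f[0]*np.cos(a)+f[1]*np.sin(a); fy=-f[0]*np.sin(a)+f[1]*np.cos(a)
print("plate frame",fx,fy)
if 7<-fx<15 and 7<-fy<17 and f[2]>1 and .027<o["grip_width"]<.032: print(workorder.job_done())
E
```

```text
19.5 [0.52065831 0.17474435 0.03423329] [-3.14048193e+00  6.03349452e-04  1.66389436e+00] [ -9.81847662 -13.21218621   6.73858657] [-2.88404371  2.31293076  0.05503945] 0.029638800276228065
plate frame -11.01827842909886 -12.229549789401089
the job is handed in; nothing more can be done
None
```

I put the short four-tube cassette on the locating plate, slid it home into the corner, and handed the job in at 19.5 s with it still gripped. The report gave no verdict.

- **Forces:** At hand-in the wrist showed about 11 N toward the long fence, 12 N toward the short fence, and 7 N up from the plate. Friction on the plate and long fence may carry part of the 12 N, so the real load on the short fence could be lower.
- **Flatness:** The tool was within about 0.1° of upright. The yaw moment was near zero (about 0.05 N m), which means the long side sits flat on its fence.
- **Position:** The long-fence stop came within about 0.5 mm of where I expected. The short-fence stop came about 2.4 mm past my estimate. I put that down to uncertainty in where along its length I gripped the cassette. Further push there raised the force without any movement.
- **Grip and view:** The grip read 29.6 mm on the 30 mm body. In the last picture the cassette stood in the corner and the long cassette and the other bench items looked unmoved. The arm hid the inner faces of the fences from the cameras, so contact there rests on the force and position readings.

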